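# Put the spanners and the screwdriver back in the fitted tool tray

### The arm

A 6-joint arm with a two-finger parallel gripper is mounted at the origin on a cart in front of the work surface, level with it; the furniture and walls round the work are solid. World frame = base frame: x ahead of the robot, y to its left, z up, the work surface at z = 0. Lengths are in m, angles in rad, forces in N, time in s.
With the tool pointing down it reaches from about 0.275 to 0.975 m from the base axis. Payload 8.4 kg.
Tool frame: the origin (TCP) lies midway between the tips of the shut fingers; the grasp point (between the pads) lies 19 mm behind it; z points along the fingers, y is the line along which they close (so a half turn about z gives the same grasp; the last joint's range is limited). The gripper opens to 92 mm and grips with 3 to 60 N. Pads are 20 mm wide; open, the fingers measure 128 mm over their backs; the gripper's body (75 mm by 189 mm) begins 69 mm behind the grasp point.
Start: joints at [1.156, 0.353, 1.633, -0, 1.155, -0.002], TCP at [0.251, 0.573, 0.215] pointing down, gripper open.
Joint ranges: [-2.63, 2.63], [-0.92, 2.1], [0.06, 2.66], [-1.3, 4.44], [0, 2.69], [-3.02, 3.02]. Speed limits (rad/s): [2.22, 2.22, 2.79, 3.14, 3.14, 3.14].

### API

Orientations are given as a unit quaternion [x, y, z, w].
In Python, from rig import env gives the robot as it stands.
- The arm moves only by the shell command python3 -m creep 'ROWS' [OPENING] [FORCE]. ROWS is JSON, a list of rows, each an object of numbers: "dx", "dy", "dz": the shift along the world's x, y, z in m; "roll": the turn about the world's z in degrees. In form: [{"dx": .., "dy": .., "dz": .., "roll": ..}, ...]. A call has exactly 8 rows; each row shifts and turns the commanded pose from where the row before left it; what a row does not reach is not made up. A row lasts 1/8 s, in which the tool goes at most 62.5 mm and 10.7 degrees, less where a joint would pass 70% of its speed; a pose out of reach is approached as far as the arm can. A call is refused whole if a number of a shift passes 0.0625 or a number of a turn 10.7, either way. A call with a gripper value outside its range is refused whole. OPENING is the finger opening in m, from 0 to 0.0919, set as the call begins (- or left out, the last holds). The fingers move at their own pace and stop on an object; FORCE is the grip in N (left out, the last holds). Time passes only in rows, so rows that do not move let the fingers close, or fill a call up. It gives the time, the measured TCP pose, the force, the opening and the grip force at its end, in the units of the state.
- env.sense(): the state, without advancing time (a new reading comes with each control period).
- env.snapshot(name): name is "side" or "top"; returns the picture (384x512x3 uint8, red, green, blue); there is no depth.
- env.camera_params(name): a dict with "fx", "fy", "cx", "cy" (pixels), "k1" (the pictures are not rectified: a ray, as slopes to the right and down, at radius r is drawn at 1 + k1 r^2 times it, then the intrinsics apply), "xyz" and "orientation" of the camera in the world. Camera axes: x right, y down, z forward; pixel columns grow to the right and rows downward; lengths in m; the calibration is good to about 2 mm. A picture is of the moment at which its call begins. camera_params takes no time and is no camera call.
- env.close_job(): hands the job in; it is judged then, once.
The state is a dict: "time": time; "qpos": joint angles; "joint_velocities": joint speeds; "effort": joint torques, N m; "eef_pos": TCP position; "orientation": TCP orientation; "wrist_force": force on the tool from outside, world axes, zero at the start; "ft_torque": the same for the moment, N m; "opening": finger opening in m; "gripper_force": force on a finger pad.
Only numpy, scipy, OpenCV 4.12 (cv2) and the standard library are available. Lean on these libraries where they do the work, as an engineer would, in place of code of your own. Each camera call takes 0.05 s, during which the arm holds its last target. There are 200 camera calls.

### The job

The lathe is set up, so put the three spanners and the screwdriver back in the wooden tool tray, each lying flat in the recess that was cut for it: the spanners go by size, and the screwdriver goes with its handle in the wide end and its blade in the narrow groove. Leave the glue bottle and the round black case where they stand.

Things in the scene. Friction and masses are not known exactly. Their poses are not given: they have to be found in the camera images.
- spanner_small: The shortest of the three spanners. Combination spanner, bare steel, 23 mm wide over the heads, 154 mm long, 8 mm thick, lying flat; behaves as its convex outline (about as wide at mid-length). Origin: centre of its underside; y along it, x across, z up. Loose, about 0.1 kg.
- spanner_medium: The middle one of the three spanners. Combination spanner, bare steel, 26 mm wide over the heads, 174 mm long, 8 mm thick, lying flat; behaves as its convex outline (about as wide at mid-length). Origin: centre of its underside; y along it, x across, z up. Loose, about 0.1 kg.
- spanner_large: The longest of the three spanners. Combination spanner, bare steel, 30 mm wide over the heads, 204 mm long, 8 mm thick, lying flat; behaves as its convex outline (about as wide at mid-length). Origin: centre of its underside; y along it, x across, z up. Loose, about 0.1 kg.
- screwdriver: Screwdriver, blue handle, 175 mm long, lying on the bench. Origin: centre of its underside, y towards the handle end, z up. Handle 28 mm wide, 29 mm high, y = -10 to 88 mm; blade 6 mm thick, 14 mm above the underside, y = -10 to -87 mm. It balances on the handle: grip it near y = 30 mm. Loose, about 0.09 kg.
- insert_small: Fixed wooden tray insert for the small (154 mm) spanner, 56 (x) by 234 (y) by 26 mm high, 6 mm above the bench; its slot varies. Origin: centre of its underside. Straight dark-lined recess 35 mm wide, 168 mm long, along y, centred, floor z = 14 mm. A finger trough, y = -36 to 36 mm, floor z = 14 mm, runs across all four inserts; the tray's side walls dip there to 19 mm above the bench.
- insert_medium: Fixed wooden tray insert for the medium (174 mm) spanner, 56 (x) by 234 (y) by 26 mm high, 6 mm above the bench; its slot varies. Origin: centre of its underside. Straight dark-lined recess 38 mm wide, 188 mm long, along y, centred, floor z = 14 mm. A finger trough, y = -36 to 36 mm, floor z = 14 mm, runs across all four inserts; the tray's side walls dip there to 19 mm above the bench.
- insert_large: Fixed wooden tray insert for the large (204 mm) spanner, 56 (x) by 234 (y) by 26 mm high, 6 mm above the bench; its slot varies. Origin: centre of its underside. Straight dark-lined recess 42 mm wide, 218 mm long, along y, centred, floor z = 14 mm. A finger trough, y = -36 to 36 mm, floor z = 14 mm, runs across all four inserts; the tray's side walls dip there to 19 mm above the bench.
- insert_screwdriver: Fixed insert of the tray like the others, with the same trough; slot varies. Origin: centre of its underside. Stepped recess, dark lining: handle bay 40 mm wide, y = -31 to 80.5 mm, floor z = 6 mm; blade groove 18 mm wide, y = -31 to -108.5 mm, floor z = 14 mm. With the screwdriver home, its origin is at y = -14, z = 6 mm, handle to +y, 9 mm above the top face.
- glue_bottle: White glue bottle with an orange nozzle, 52 mm in diameter, 130 mm high, standing beyond the tray. Origin: centre of its underside. A bystander: not to be moved.
- round_case: Round black zip case, about 80 mm across, 32 mm high, lying near the lathe (a fixed machine behind the tools: its switch box and red button reach forward to x = 0.57 at y = -0.06 to -0.14, 0.1 to 0.23 m up, its body fills x > 0.63, y < 0.01). Origin: centre of its underside. A bystander: not to be moved.

How it is judged:
By the outcome, as a careful person would: the job done as asked, in the order asked, and still so for the second after the job is handed in, with the robot touching nothing.
It also fails if it takes over 120 s, if anything falls off the work surface, if the arm or the gripper's body presses on something with over 40 N, if the wrist force passes 120 N, or if a joint passes its speed limit or range.

## Working session

There is one attempt and no reset: what is moved stays moved. The work goes in short steps, Python scripts to look and compute and a shell command to move; the robot and the scene stay as the last step left them, time stands still between calls to the robot, and variables do not carry over. Pictures are saved under pics/ and viewed, at most 14 in all, crops included, and the job is handed in when it is done.

```bash
ls; mkdir -p pics; python3 - <<'E'
from rig import env
import cv2,json
for n in("side","top"):
    im=env.snapshot(n); cv2.imwrite(f"pics/{n}0.png",im[:,:,::-1]); print(n,env.camera_params(n))
s=env.sense(); print(s)
E
```

```text
pics
side {'fx': 482.04208354322355, 'fy': 482.04208354322355, 'cx': 259.18240887243786, 'cy': 190.97790144630932, 'k1': -0.15656450084151244, 'xyz': array([0.58637905, 1.11622839, 1.01379318]), 'orientation': array([-0.01599113,  0.91882802, -0.3940777 ,  0.01421721])}
top {'fx': 463.77228555983453, 'fy': 463.77228555983453, 'cx': 258.3602597911364, 'cy': 193.46999883576265, 'k1': -0.03551311983834571, 'xyz': array([0.35318854, 0.10084579, 1.1730595 ]), 'orientation': array([-0.68971192,  0.71399784, -0.08559409,  0.08472424])}
{'time': 0.1, 'qpos': array([ 1.15560084e+00,  3.53575464e-01,  1.63402193e+00, -3.81359464e-06,
        1.15521756e+00, -2.41820443e-03]), 'joint_velocities': array([ 0.00026422, -0.00193291, -0.0005099 , -0.00109119,  0.00021251,
        0.0002223 ]), 'effort': array([-8.94203804e-04, -5.94907093e+01, -3.34930944e+01,  6.98328135e-02,
        1.83674967e-02, -8.61962030e-05]), 'eef_pos': array([0.25055948, 0.57210686, 0.2139571 ]), 'orientation': array([ 2.04925734e-01,  9.78777334e-01, -5.98237485e-04, -1.24981023e-04]), 'wrist_force': array([-0.65579792,  1.06702189, -0.60899534]), 'ft_torque': array([-0.02944841,  0.03141837, -0.03518834]), 'gripper_force': 0.0, 'opening': 0.09203780856170755}
```

View pics/side0.png

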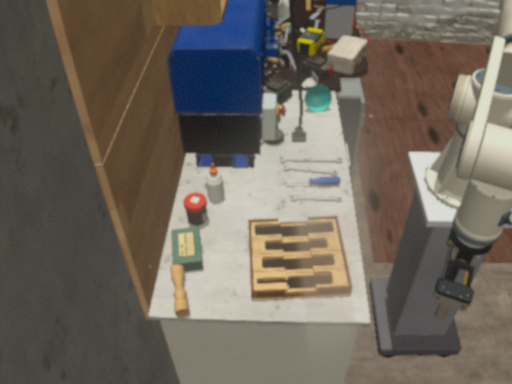

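View pics/top0.png

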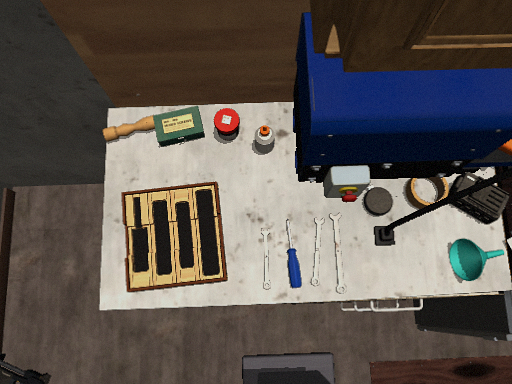

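The top view shows the tray at columns 122-227, rows 183-290: screwdriver recess on the left (about 140,235), then three spanner recesses at columns 162, 186 and 208. The tools are at columns 267 (spanner), 293 (screwdriver, handle toward the robot), 318 and 338 (spanners). In the side view the same tools lie at rows 160-200 and the tray at (298,257).

```bash
cat > h.py <<'E'
import numpy as np,cv2
from scipy.spatial.transform import Rotation as R
from rig import env
P={n:env.camera_params(n) for n in("side","top")}
def KD(p): return np.array([[p['fx'],0,p['cx']],[0,p['fy'],p['cy']],[0,0,1.]]),np.array([p['k1'],0,0,0.])
def ray(n,uv):
    p=P[n];K,D=KD(p); q=cv2.undistortPoints(np.array(uv,float).reshape(-1,1,2),K,D).reshape(-1,2)
    return R.from_quat(p['orientation']).apply(np.c_[q,np.ones(len(q))])
def cast(n,uv,z):
    d=ray(n,uv);o=P[n]['xyz']; return o+d*((z-o[2])/d[:,2])[:,None]
def tri(a,b):  # side pixel a, top pixel b -> point, gap
    d1=ray('side',[a])[0];d2=ray('top',[b])[0];o1=P['side']['xyz'];o2=P['top']['xyz']
    s=np.linalg.lstsq(np.c_[d1,-d2],o2-o1,rcond=None)[0]
    p,q=o1+s[0]*d1,o2+s[1]*d2; return (p+q)/2,np.linalg.norm(p-q)
def proj(n,X):
    p=P[n];K,D=KD(p);r=R.from_quat(p['orientation']).inv()
    return cv2.projectPoints(np.array(X,float).reshape(-1,3),r.as_rotvec(),-r.apply(p['xyz']),K,D)[0].reshape(-1,2)
E
python3 - <<'E'
import cv2
t=cv2.imread('pics/top0.png');s=cv2.imread('pics/side0.png')
a=cv2.resize(t[180:300,240:360],None,fx=5,fy=5,interpolation=cv2.INTER_CUBIC)
cv2.imwrite('pics/ct.png',a)
cv2.imwrite('pics/cs.png',cv2.resize(s[145:305,235:360],None,fx=3.75,fy=3.75,interpolation=cv2.INTER_CUBIC)[:600])
E
```

```text
(no output)
```

View pics/ct.png

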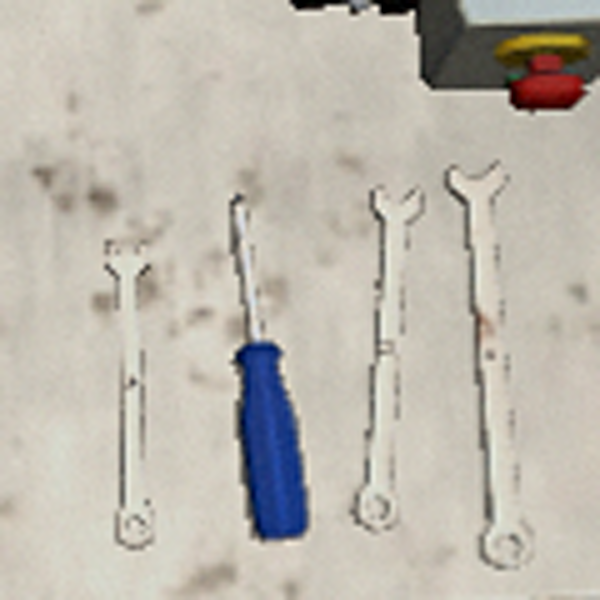

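View pics/cs.png

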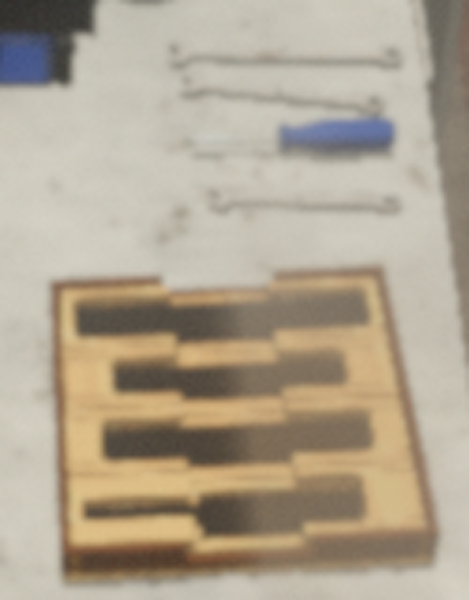

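The crops show the spanners as 302, 340 and 405 px long (at 5x), so left to right they are small (around 131,395), medium (387,360) and large (493,367). The screwdriver runs from its tip at (238,196) to its handle end at (283,537). The recesses from the far side of the tray (lathe side) are large, small, medium, screwdriver, with the screwdriver's wide bay toward the robot.

```bash
cat > m.py <<'E'
from h import *
T=lambda u,v:(240+(u+.5)/5-.5,180+(v+.5)/5-.5)
S=lambda u,v:(235+(u+.5)/3.75-.5,145+(v+.5)/3.75-.5)
tools={'small':[(127,243),(136,547),(215,201),(400,205)],'medium':[(397,187),(376,529),(186,88),(382,104)],'large':[(477,167),(508,569),(174,55),(400,58)]}
for k,(a,b,c,d) in tools.items():
    for p,q in((a,c),(b,d)):
        X,g=tri(S(*q),T(*p)); print(k,'tri',X.round(4),'gap %.4f'%g)
    A,B=cast('top',[T(*a),T(*b)],.006); v=A-B
    print('  mid',((A+B)/2).round(4),'len',np.linalg.norm(v).round(4),'dir deg',np.degrees(np.arctan2(v[1],v[0])).round(1))
t=cv2.imread('pics/top0.png');s=cv2.imread('pics/side0.png')
def blue(im,roi):
    x,y,w,h=roi;m=np.zeros(im.shape[:2],np.uint8)
    hs=cv2.cvtColor(im,cv2.COLOR_BGR2HSV);m[y:y+h,x:x+w]=cv2.inRange(hs,(105,110,40),(130,255,255))[y:y+h,x:x+w]
    c=max(cv2.findContours(m,0,2)[0],key=cv2.contourArea);M=cv2.moments(c);return cv2.minAreaRect(c),(M['m10']/M['m00'],M['m01']/M['m00'])
rt,ct=blue(t,(270,230,50,70));rs,cs=blue(s,(300,165,50,35));print('handle',tri(cs,ct),rt,rs)
H=cast('top',[ct],.016)[0];Tip=cast('top',[T(238,196)],.017)[0];E=cast('top',[T(283,535)],.016)[0]
print('H',H.round(4),'tip',Tip.round(4),'end',E.round(4),'len',np.linalg.norm(Tip-E).round(4),np.degrees(np.arctan2(*(H-Tip)[1::-1])).round(1))
# dark recesses, top view
for n,im,(x,y,w,h) in(('top',t,(120,180,110,115)),('side',s,(245,215,110,85))):
    m=np.zeros(im.shape[:2],np.uint8);m[y:y+h,x:x+w]=(im[y:y+h,x:x+w].max(2)<75)*255
    m=cv2.morphologyEx(m,cv2.MORPH_OPEN,np.ones((3,3)))
    for c in cv2.findContours(m,0,2)[0]:
        if cv2.contourArea(c)<150: continue
        r=cv2.minAreaRect(c);b=cv2.boxPoints(r)
        print(n,b.round(1).tolist())
        if n=='top':
            W=cast(n,b,.032);e=[W[(i+1)%4]-W[i] for i in range(2)];L=max(e,key=np.linalg.norm)
            print('  c',W.mean(0).round(4),'sz',[np.linalg.norm(q).round(4) for q in e],'dir',(np.degrees(np.arctan2(L[1],L[0]))%180).round(1))
o=cv2.resize(t[175:300,115:235],None,fx=4.8,fy=4.8,interpolation=cv2.INTER_CUBIC);cv2.imwrite('pics/tray.png',o)
E
python3 m.py
```

```text
small tri [0.5466 0.0812 0.0019] gap 0.0061
small tri [0.3964 0.082  0.0011] gap 0.0015
  mid [0.4729 0.0813 0.006 ] len 0.152 dir deg -0.5
medium tri [ 5.706e-01 -5.860e-02  2.000e-04] gap 0.0071
medium tri [ 0.4014 -0.0374  0.0033] gap 0.0004
  mid [ 0.4873 -0.0479  0.006 ] len 0.1729 dir deg -7.1
large tri [ 0.5803 -0.1006  0.0015] gap 0.0052
large tri [ 0.38   -0.1021  0.0004] gap 0.0003
  mid [ 0.4809 -0.1007  0.006 ] len 0.2024 dir deg 0.2Traceback (most recent call last):
  File "m.py", line 15, in <module>
    rt,ct=blue(t,(270,230,50,70));rs,cs=blue(s,(300,165,50,35));print('handle',tri(cs,ct),rt,rs)
                                        ~~~~^^^^^^^^^^^^^^^^^^^
  File "m.py", line 14, in blue
    c=max(cv2.findContours(m,0,2)[0],key=cv2.contourArea);M=cv2.moments(c);return cv2.minAreaRect(c),(M['m10']/M['m00'],M['m01']/M['m00'])
ValueError: max() iterable argument is empty
```

```bash
sed -i 's/(105,110,40),(130/(100,70,30),(135/' m.py; python3 m.py | tail -n +10
```

```text
handle (array([0.43700462, 0.01552815, 0.02170142]), np.float64(0.011383835623016024)) ((293.3600158691406, 267.5199890136719), (39.31514358520508, 11.030865669250488), 81.8698959350586) ((326.5, 179.0), (4.0, 23.0), 90.0)
H [0.443  0.0138 0.016 ] tip [0.5692 0.0237 0.017 ] end [0.3998 0.0098 0.016 ] len 0.17 -175.5
top [[174.60000610351562, 202.8000030517578], [188.8000030517578, 201.6999969482422], [193.89999389648438, 266.3999938964844], [179.6999969482422, 267.5]]
  c [0.5367 0.2822 0.032 ] sz [np.float64(0.0361), np.float64(0.1631)] dir 4.4
top [[151.1999969482422, 200.5], [166.1999969482422, 199.1999969482422], [172.3000030517578, 273.1000061035156], [157.3000030517578, 274.29998779296875]]
  c [0.5336 0.3383 0.032 ] sz [np.float64(0.0382), np.float64(0.1863)] dir 5.2
top [[131.0, 197.10000610351562], [146.5, 196.6999969482422], [148.60000610351562, 270.70001220703125], [133.10000610351562, 271.20001220703125]]
  c [0.5425 0.3931 0.032 ] sz [np.float64(0.0395), np.float64(0.1866)] dir 2.8
top [[194.60000610351562, 190.60000610351562], [211.10000610351562, 189.0], [219.5, 273.3999938964844], [203.0, 275.1000061035156]]
  c [0.5422 0.2256 0.032 ] sz [np.float64(0.0422), np.float64(0.2138)] dir 4.9
```

View pics/tray.png

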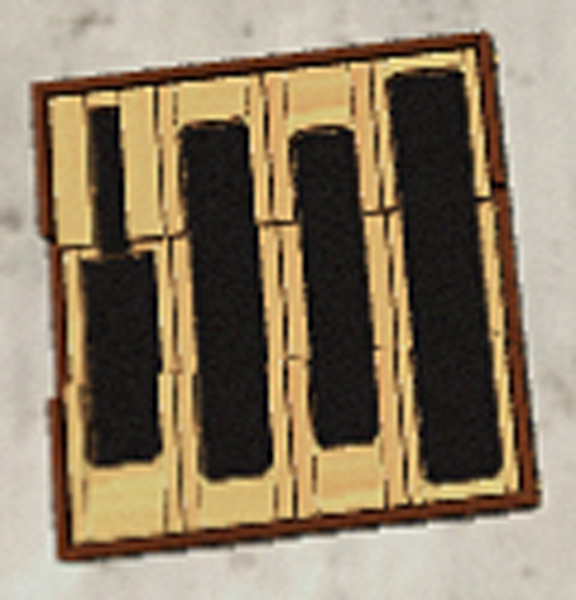

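The tray close-up shows four dark recesses with their long axis tilted about 5°. The screwdriver recess is at the left, with its bay low (122,360) and its groove high (108,180). To its right are medium (225,300), small (335,288) and large (445,278). Next I'll check heights in two views and start toward the small spanner.

```bash
python3 - <<'E'
from h import *
S=lambda u,v:(235+(u+.5)/3.75-.5,145+(v+.5)/3.75-.5)
Q=lambda u,v:(115+(u+.5)/4.8-.5,175+(v+.5)/4.8-.5)
for n,a,b in(('rim A',(52,283),(485,38)),('rim B',(382,268),(535,500)),('rim C',(437,533),(62,553)),('rim D',(65,553),(35,88)),
 ('large far end',(78,316),(428,75)),('large near end',(366,306),(464,480)),('med far',(105,440),(213,124)),('med near',(371,428),(238,478))):
    X,g=tri(S(*a),Q(*b));print(n,X.round(4),'gap %.4f'%g)
X,g=tri(S(336,134),(293.4,267.5));print('handle',X.round(4),g.round(4))
E=[[(428,75),(464,480)],[(325,131),(346,444)],[(213,123),(238,478)]]
for e in E:
    A,B=cast('top',[Q(*p) for p in e],.032);v=A-B;print(((A+B)/2).round(4),np.linalg.norm(v).round(4),np.degrees(np.arctan2(v[1],v[0])).round(1))
A,B,C=cast('top',[Q(108,105),Q(125,466),Q(117,178)],.032);print('sd ends',A.round(4),B.round(4),np.linalg.norm(A-B).round(4))
E
python3 -m creep '[{"dx":0.0225,"dy":-0.05,"dz":-0.008,"roll":2.3},{"dx":0.0225,"dy":-0.05,"dz":-0.008,"roll":2.3},{"dx":0.0225,"dy":-0.05,"dz":-0.008,"roll":2.3},{"dx":0.0225,"dy":-0.05,"dz":-0.008,"roll":2.3},{"dx":0.0225,"dy":-0.05,"dz":-0.008,"roll":2.3},{"dx":0.0225,"dy":-0.05,"dz":-0.008,"roll":2.3},{"dx":0.0225,"dy":-0.05,"dz":-0.008,"roll":2.3},{"dx":0.0225,"dy":-0.05,"dz":-0.008,"roll":2.3}]' 0.04 40
```

```text
rim A [0.6667 0.2025 0.0313] gap 0.0003
rim B [0.4221 0.1806 0.0316] gap 0.0034
rim C [0.4031 0.4202 0.0315] gap 0.0040
rim D [0.6462 0.4419 0.0316] gap 0.0031
large far end [0.6469 0.2333 0.03  ] gap 0.0022
large near end [0.4348 0.2165 0.0281] gap 0.0007
med far [0.6236 0.3471 0.0303] gap 0.0032
med near [0.4393 0.3315 0.0293] gap 0.0012
handle [0.4454 0.0145 0.0154] 0.0024
[0.5412 0.2244 0.032 ] 0.2132 4.5
[0.537  0.2816 0.032 ] 0.1643 4.0
[0.5325 0.3387 0.032 ] 0.1863 4.8
sd ends [0.637  0.4024 0.032 ] [0.4475 0.3886 0.032 ] 0.19
time: 1.1
eef_pos: [0.4311, 0.1708, 0.1503]
orientation: [0.045, 0.999, 0.0, 0.0]
wrist_force: [0.3, 0.8, 0.1]
opening: 0.0399
gripper_force: 0.0
```

```bash
python3 -m creep '[{"dx":0.021,"dy":-0.0445,"roll":2.4},{"dx":0.021,"dy":-0.045,"roll":2.3},{"dz":-0.04},{"dz":-0.04},{"dz":-0.02},{},{},{}]'
```

```text
schema error: expected keys dx, dy, dz, roll
```

```bash
python3 -m creep '[{"dx":0.021,"dy":-0.0445,"dz":0,"roll":2.4},{"dx":0.021,"dy":-0.045,"dz":0,"roll":2.3},{"dx":0,"dy":0,"dz":-0.04,"roll":0},{"dx":0,"dy":0,"dz":-0.04,"roll":0},{"dx":0,"dy":0,"dz":-0.02,"roll":0},{"dx":0,"dy":0,"dz":0,"roll":0},{"dx":0,"dy":0,"dz":0,"roll":0},{"dx":0,"dy":0,"dz":0,"roll":0}]'; python3 -c "
from h import *
cv2.imwrite('pics/s1.png',cv2.resize(env.snapshot('side')[130:250,240:400,::-1],None,fx=4,fy=4))"
```

```text
time: 2.1
eef_pos: [0.4735, 0.0832, 0.0516]
orientation: [0.005, 1.0, 0.0, 0.001]
wrist_force: [0.1, -0.3, -1.0]
opening: 0.0405
gripper_force: 0.0
```

View pics/s1.png

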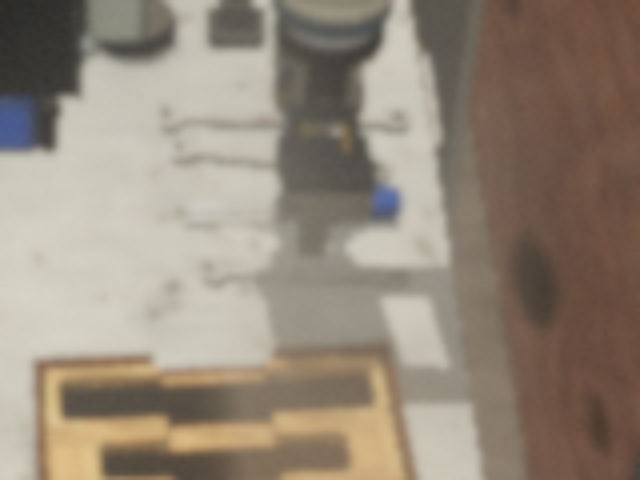

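The gripper hovers above the small spanner, fingertips near (312,250) and spanner along row 275. The body's long side lies along y, clear of the lathe box. I'll go down and close.

```bash
python3 -m creep '[{"dx":0,"dy":-0.002,"dz":-0.02,"roll":0},{"dx":0,"dy":0,"dz":-0.012,"roll":0},{"dx":0,"dy":0,"dz":-0.008,"roll":0},{"dx":0,"dy":0,"dz":-0.005,"roll":0},{"dx":0,"dy":0,"dz":-0.0035,"roll":0},{"dx":0,"dy":0,"dz":0,"roll":0},{"dx":0,"dy":0,"dz":0,"roll":0},{"dx":0,"dy":0,"dz":0,"roll":0}]'
python3 -m creep '[{"dx":0,"dy":0,"dz":0,"roll":0},{"dx":0,"dy":0,"dz":0,"roll":0},{"dx":0,"dy":0,"dz":0,"roll":0},{"dx":0,"dy":0,"dz":0,"roll":0},{"dx":0,"dy":0,"dz":0,"roll":0},{"dx":0,"dy":0,"dz":0,"roll":0},{"dx":0,"dy":0,"dz":0,"roll":0},{"dx":0,"dy":0,"dz":0,"roll":0}]' 0.01 40
```

```text
time: 3.15
eef_pos: [0.4729, 0.081, 0.0023]
orientation: [0.005, 1.0, 0.0, 0.0]
wrist_force: [-0.0, -0.3, -0.6]
opening: 0.0399
gripper_force: 0.0
time: 4.15
eef_pos: [0.4728, 0.081, 0.0021]
orientation: [0.005, 1.0, 0.0, 0.0]
wrist_force: [-0.0, 0.2, 3.5]
opening: 0.0199
gripper_force: 40.0
```

```bash
python3 -m creep '[{"dx":0,"dy":0,"dz":0.03,"roll":0},{"dx":0,"dy":0,"dz":0.04,"roll":0},{"dx":0.014,"dy":0.04,"dz":0.02,"roll":1},{"dx":0.0125,"dy":0.04,"dz":0,"roll":1.1},{"dx":0.0125,"dy":0.04,"dz":0,"roll":1.1},{"dx":0.0125,"dy":0.04,"dz":0,"roll":1.1},{"dx":0.0125,"dy":0.041,"dz":0,"roll":1.1},{"dx":0,"dy":0,"dz":0,"roll":0}]'
python3 -m creep '[{"dx":0,"dy":0,"dz":-0.01,"roll":0},{"dx":0,"dy":0,"dz":-0.02,"roll":0},{"dx":0,"dy":0,"dz":-0.01,"roll":0},{"dx":0,"dy":0,"dz":0,"roll":0},{"dx":0,"dy":0,"dz":0,"roll":0},{"dx":0,"dy":0,"dz":0,"roll":0},{"dx":0,"dy":0,"dz":0,"roll":0},{"dx":0,"dy":0,"dz":0,"roll":0}]'
python3 -c "
from h import *
cv2.imwrite('pics/t2.png',cv2.resize(env.snapshot('top')[175:300,115:235,::-1],None,fx=4,fy=4))
cv2.imwrite('pics/s2.png',cv2.resize(env.snapshot('side')[200:310,230:370,::-1],None,fx=4,fy=4))
a=cv2.imread('pics/t2.png');b=cv2.imread('pics/s2.png');h=max(len(a),len(b))
cv2.imwrite('pics/b2.png',cv2.resize(np.hstack([cv2.copyMakeBorder(x,0,h-len(x),0,0,0) for x in(a,b)]),None,fx=.75,fy=.75))"
```

```text
time: 5.15
eef_pos: [0.5373, 0.2844, 0.0917]
orientation: [-0.044, 0.999, 0.0, 0.0]
wrist_force: [-0.4, -1.1, -0.4]
opening: 0.02
gripper_force: 40.0
time: 6.15
eef_pos: [0.5369, 0.2821, 0.0523]
orientation: [-0.042, 0.999, 0.0, 0.0]
wrist_force: [0.4, 0.2, -0.9]
opening: 0.0205
gripper_force: 40.0
```

View pics/b2.png

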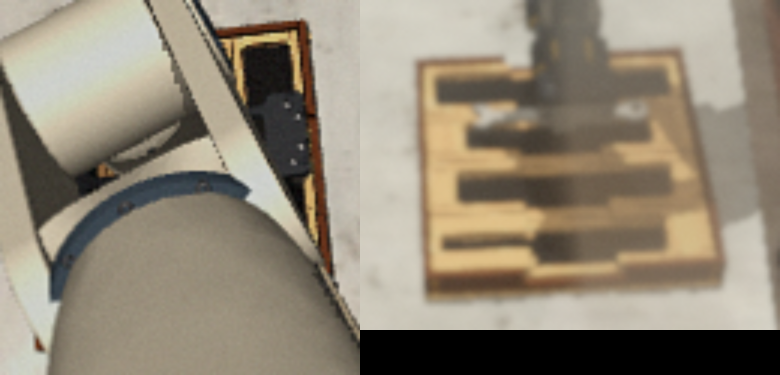

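The small spanner (475-643, row 113) hangs level over its recess (466-650, row 133) and is shifted up the picture only by its height. I'll lower it and release.

```bash
python3 -m creep '[{"dx":0,"dy":0,"dz":-0.01,"roll":0},{"dx":0,"dy":0,"dz":-0.008,"roll":0},{"dx":0,"dy":0,"dz":-0.006,"roll":0},{"dx":0,"dy":0,"dz":-0.003,"roll":0},{"dx":0,"dy":0,"dz":-0.002,"roll":0},{"dx":0,"dy":0,"dz":0,"roll":0},{"dx":0,"dy":0,"dz":0,"roll":0},{"dx":0,"dy":0,"dz":0,"roll":0}]'
python3 -m creep '[{"dx":0,"dy":0,"dz":0,"roll":0},{"dx":0,"dy":0,"dz":0,"roll":0},{"dx":0,"dy":0,"dz":0,"roll":0},{"dx":0,"dy":0,"dz":0,"roll":0},{"dx":0,"dy":0,"dz":0.01,"roll":0},{"dx":0,"dy":0,"dz":0.02,"roll":0},{"dx":0,"dy":0,"dz":0.04,"roll":0},{"dx":0,"dy":0,"dz":0,"roll":0}]' 0.034 40
```

```text
time: 7.25
eef_pos: [0.5368, 0.2821, 0.0233]
orientation: [-0.042, 0.999, 0.0, 0.0]
wrist_force: [0.5, 0.2, -1.0]
opening: 0.0203
gripper_force: 40.0
time: 8.25
eef_pos: [0.5392, 0.2833, 0.0976]
orientation: [-0.042, 0.999, 0.001, 0.003]
wrist_force: [-0.6, -0.1, -1.4]
opening: 0.0344
gripper_force: 0.0
```

```bash
python3 -m creep '[{"dx":-0.0115,"dy":-0.0545,"dz":0,"roll":-2},{"dx":-0.0115,"dy":-0.0545,"dz":0,"roll":-2},{"dx":-0.0115,"dy":-0.0545,"dz":0,"roll":-2},{"dx":-0.0115,"dy":-0.0545,"dz":0,"roll":-2},{"dx":-0.0115,"dy":-0.0545,"dz":0,"roll":-2},{"dx":-0.0115,"dy":-0.055,"dz":0,"roll":-2},{"dx":0,"dy":0,"dz":-0.02,"roll":0},{"dx":0,"dy":0,"dz":-0.02,"roll":0}]' 0.038 40
python3 -m creep '[{"dx":0,"dy":0,"dz":0,"roll":0},{"dx":0,"dy":0,"dz":0,"roll":0},{"dx":0,"dy":0,"dz":0,"roll":0},{"dx":0,"dy":0,"dz":-0.015,"roll":0},{"dx":0,"dy":0,"dz":-0.01,"roll":0},{"dx":0,"dy":0,"dz":0,"roll":0},{"dx":0,"dy":0,"dz":0,"roll":0},{"dx":0,"dy":0,"dz":0,"roll":0}]'
```

```text
time: 9.25
eef_pos: [0.4678, -0.0465, 0.0532]
orientation: [0.063, 0.998, -0.0, 0.001]
wrist_force: [-0.2, -0.0, -0.6]
opening: 0.0381
gripper_force: 0.0
time: 10.25
eef_pos: [0.4679, -0.0455, 0.0283]
orientation: [0.062, 0.998, -0.0, 0.0]
wrist_force: [0.0, -0.2, 0.8]
opening: 0.0378
gripper_force: 0.0
```

```bash
python3 -m creep '[{"dx":0,"dy":0,"dz":-0.01,"roll":0},{"dx":0,"dy":0,"dz":-0.008,"roll":0},{"dx":0,"dy":0,"dz":-0.005,"roll":0},{"dx":0,"dy":0,"dz":-0.003,"roll":0},{"dx":0,"dy":0,"dz":0,"roll":0},{"dx":0,"dy":0,"dz":0,"roll":0},{"dx":0,"dy":0,"dz":0,"roll":0},{"dx":0,"dy":0,"dz":0,"roll":0}]'
python3 -m creep '[{"dx":0,"dy":0,"dz":0,"roll":0},{"dx":0,"dy":0,"dz":0,"roll":0},{"dx":0,"dy":0,"dz":0,"roll":0},{"dx":0,"dy":0,"dz":0,"roll":0},{"dx":0,"dy":0,"dz":0,"roll":0},{"dx":0,"dy":0,"dz":0,"roll":0},{"dx":0,"dy":0,"dz":0,"roll":0},{"dx":0,"dy":0,"dz":0,"roll":0}]' 0.01 40
```

```text
time: 11.25
eef_pos: [0.4678, -0.0455, 0.0022]
orientation: [0.062, 0.998, -0.0, 0.0]
wrist_force: [0.6, 0.1, 0.5]
opening: 0.0382
gripper_force: 0.0
time: 12.25
eef_pos: [0.4678, -0.0455, 0.0021]
orientation: [0.062, 0.998, -0.0, 0.0]
wrist_force: [-0.1, 0.2, 2.7]
opening: 0.0217
gripper_force: 40.0
```

```bash
python3 -m creep '[{"dx":0,"dy":0,"dz":0.03,"roll":0},{"dx":0,"dy":0,"dz":0.03,"roll":0},{"dx":0,"dy":0.03,"dz":0.02,"roll":1.7},{"dx":0.009,"dy":0.05,"dz":0,"roll":1.7},{"dx":0.009,"dy":0.05,"dz":0,"roll":1.7},{"dx":0.009,"dy":0.05,"dz":0,"roll":1.7},{"dx":0.009,"dy":0.05,"dz":0,"roll":1.7},{"dx":0,"dy":0.05,"dz":0,"roll":1.7}]'
python3 -m creep '[{"dx":0.0096,"dy":0.05,"dz":0,"roll":1.7},{"dx":0,"dy":0.0518,"dz":0,"roll":0},{"dx":0,"dy":0,"dz":0,"roll":0},{"dx":0,"dy":0,"dz":-0.02,"roll":0},{"dx":0,"dy":0,"dz":-0.015,"roll":0},{"dx":0,"dy":0,"dz":0,"roll":0},{"dx":0,"dy":0,"dz":0,"roll":0},{"dx":0,"dy":0,"dz":0,"roll":0}]'
python3 -c "
from h import *
cv2.imwrite('pics/s3.png',cv2.resize(env.snapshot('side')[200:310,230:370,::-1],None,fx=4,fy=4))"
```

```text
time: 13.25
eef_pos: [0.504, 0.2361, 0.0818]
orientation: [-0.027, 1.0, -0.0, 0.0]
wrist_force: [0.7, -0.3, -1.1]
opening: 0.022
gripper_force: 40.0
time: 14.25
eef_pos: [0.5138, 0.3362, 0.0476]
orientation: [-0.041, 0.999, 0.0, 0.0]
wrist_force: [0.7, -0.3, -2.1]
opening: 0.0218
gripper_force: 40.0
```

View pics/s3.png

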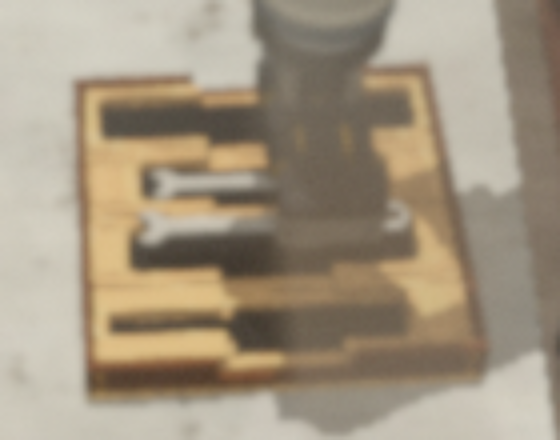

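The small spanner lies in its recess (150-275, row 185). The medium one (140-410, row 220) hangs over its own recess (133-415), so I'll lower and release it, then move on to the large one.

```bash
python3 -m creep '[{"dx":0,"dy":0,"dz":-0.008,"roll":0},{"dx":0,"dy":0,"dz":-0.007,"roll":0},{"dx":0,"dy":0,"dz":-0.005,"roll":0},{"dx":0,"dy":0,"dz":-0.0025,"roll":0},{"dx":0,"dy":0,"dz":-0.002,"roll":0},{"dx":0,"dy":0,"dz":0,"roll":0},{"dx":0,"dy":0,"dz":0,"roll":0},{"dx":0,"dy":0,"dz":0,"roll":0}]'
python3 -m creep '[{"dx":0,"dy":0,"dz":0,"roll":0},{"dx":0,"dy":0,"dz":0,"roll":0},{"dx":0,"dy":0,"dz":0,"roll":0},{"dx":0,"dy":0,"dz":0,"roll":0},{"dx":0,"dy":0,"dz":0.01,"roll":0},{"dx":0,"dy":0,"dz":0.02,"roll":0},{"dx":0,"dy":0,"dz":0.04,"roll":0},{"dx":0,"dy":0,"dz":0,"roll":0}]' 0.034 40
```

```text
time: 15.3
eef_pos: [0.5134, 0.3364, 0.0227]
orientation: [-0.041, 0.999, 0.0, 0.0]
wrist_force: [-0.4, -0.1, -0.0]
opening: 0.022
gripper_force: 40.0
time: 16.3
eef_pos: [0.5157, 0.3378, 0.0971]
orientation: [-0.041, 0.999, 0.002, 0.003]
wrist_force: [0.6, -0.1, 1.4]
opening: 0.0337
gripper_force: 0.0
```

```bash
python3 -m creep '[{"dx":-0.012,"dy":-0.05,"dz":0,"roll":-0.9},{"dx":-0.012,"dy":-0.055,"dz":0,"roll":-0.9},{"dx":-0.012,"dy":-0.055,"dz":0,"roll":-0.9},{"dx":-0.0114,"dy":-0.055,"dz":0,"roll":-0.9},{"dx":0,"dy":-0.055,"dz":0,"roll":-0.9},{"dx":0,"dy":-0.055,"dz":0,"roll":0},{"dx":0,"dy":-0.055,"dz":0,"roll":0},{"dx":0,"dy":-0.0572,"dz":0,"roll":0}]' 0.042 40
python3 -m creep '[{"dx":0,"dy":0,"dz":-0.025,"roll":0},{"dx":0,"dy":0,"dz":-0.025,"roll":0},{"dx":0,"dy":0,"dz":-0.01,"roll":0},{"dx":0,"dy":0,"dz":-0.005,"roll":0},{"dx":0,"dy":0,"dz":0,"roll":0},{"dx":0,"dy":0,"dz":0,"roll":0},{"dx":0,"dy":0,"dz":0,"roll":0},{"dx":0,"dy":0,"dz":0,"roll":0}]'
```

```text
time: 17.3
eef_pos: [0.4658, -0.1027, 0.093]
orientation: [-0.002, 1.0, -0.0, 0.0]
wrist_force: [-0.1, 0.0, 0.2]
opening: 0.0423
gripper_force: 0.0
time: 18.3
eef_pos: [0.4661, -0.1009, 0.0279]
orientation: [-0.002, 1.0, -0.0, 0.0]
wrist_force: [0.0, -0.3, 0.2]
opening: 0.0419
gripper_force: 0.0
```

```bash
python3 -m creep '[{"dx":0,"dy":0,"dz":-0.01,"roll":0},{"dx":0,"dy":0,"dz":-0.008,"roll":0},{"dx":0,"dy":0,"dz":-0.005,"roll":0},{"dx":0,"dy":0,"dz":-0.0027,"roll":0},{"dx":0,"dy":0,"dz":0,"roll":0},{"dx":0,"dy":0,"dz":0,"roll":0},{"dx":0,"dy":0,"dz":0,"roll":0},{"dx":0,"dy":0,"dz":0,"roll":0}]'
python3 -m creep '[{"dx":0,"dy":0,"dz":0,"roll":0},{"dx":0,"dy":0,"dz":0,"roll":0},{"dx":0,"dy":0,"dz":0,"roll":0},{"dx":0,"dy":0,"dz":0,"roll":0},{"dx":0,"dy":0,"dz":0,"roll":0},{"dx":0,"dy":0,"dz":0,"roll":0},{"dx":0,"dy":0,"dz":0,"roll":0},{"dx":0,"dy":0,"dz":0,"roll":0}]' 0.01 40
```

```text
time: 19.3
eef_pos: [0.466, -0.1009, 0.002]
orientation: [-0.002, 1.0, -0.0, 0.0]
wrist_force: [-0.3, 0.4, 0.0]
opening: 0.0422
gripper_force: 0.0
time: 20.3
eef_pos: [0.466, -0.1009, 0.0019]
orientation: [-0.002, 1.0, -0.0, 0.0]
wrist_force: [-0.8, 1.2, 3.1]
opening: 0.0252
gripper_force: 40.0
```

```bash
python3 -m creep '[{"dx":0,"dy":0,"dz":0.02,"roll":0},{"dx":0,"dy":0,"dz":0.03,"roll":0},{"dx":0,"dy":0.03,"dz":0.005,"roll":0},{"dx":0,"dy":0.04,"dz":0.005,"roll":0},{"dx":0,"dy":0.045,"dz":0.02,"roll":1.2},{"dx":0.02,"dy":0.045,"dz":0.005,"roll":1.2},{"dx":0.02,"dy":0.045,"dz":0,"roll":1.2},{"dx":0.021,"dy":0.045,"dz":0,"roll":1}]'
python3 -m creep '[{"dx":0,"dy":0.045,"dz":0,"roll":0},{"dx":0,"dy":0.0302,"dz":0,"roll":0},{"dx":0,"dy":0,"dz":0,"roll":0},{"dx":0,"dy":0,"dz":-0.02,"roll":0},{"dx":0,"dy":0,"dz":-0.02,"roll":0},{"dx":0,"dy":0,"dz":0,"roll":0},{"dx":0,"dy":0,"dz":0,"roll":0},{"dx":0,"dy":0,"dz":0,"roll":0}]'
python3 -c "
from h import *
cv2.imwrite('pics/s4.png',cv2.resize(env.snapshot('side')[150:310,230:370,::-1],None,fx=3.7,fy=3.7))"
```

```text
time: 21.3
eef_pos: [0.5271, 0.1506, 0.0868]
orientation: [-0.043, 0.999, -0.0, -0.0]
wrist_force: [-0.2, -0.2, -2.2]
opening: 0.0255
gripper_force: 40.0
time: 22.3
eef_pos: [0.5275, 0.2242, 0.0477]
orientation: [-0.042, 0.999, 0.0, 0.001]
wrist_force: [0.1, 0.4, -1.6]
opening: 0.0253
gripper_force: 40.0
```

View pics/s4.png

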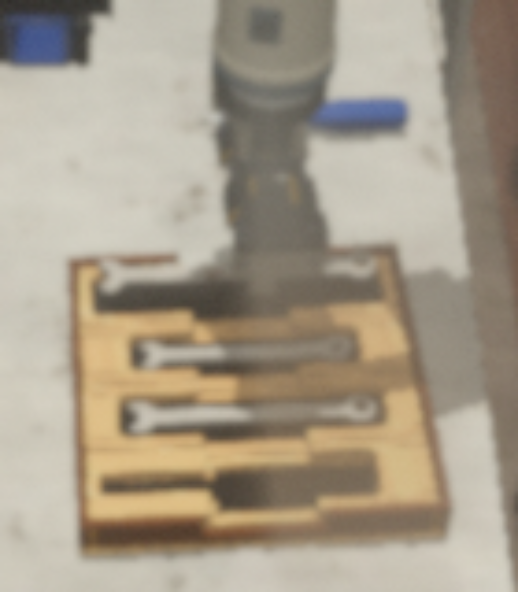

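The small and medium spanners lie in their recesses. The large one (100-375, row 272) hangs over its own recess (97-382), and the screwdriver is still at (360,115). I'll lower and release the large one, then move over the screwdriver.

```bash
python3 -m creep '[{"dx":0,"dy":0,"dz":-0.008,"roll":0},{"dx":0,"dy":0,"dz":-0.007,"roll":0},{"dx":0,"dy":0,"dz":-0.005,"roll":0},{"dx":0,"dy":0,"dz":-0.0027,"roll":0},{"dx":0,"dy":0,"dz":-0.002,"roll":0},{"dx":0,"dy":0,"dz":0,"roll":0},{"dx":0,"dy":0,"dz":0,"roll":0},{"dx":0,"dy":0,"dz":0,"roll":0}]'
python3 -m creep '[{"dx":0,"dy":0,"dz":0,"roll":0},{"dx":0,"dy":0,"dz":0,"roll":0},{"dx":0,"dy":0,"dz":0,"roll":0},{"dx":0,"dy":0,"dz":0,"roll":0},{"dx":0,"dy":0,"dz":0.01,"roll":0},{"dx":0,"dy":0,"dz":0.02,"roll":0},{"dx":0,"dy":0,"dz":0.04,"roll":0},{"dx":0,"dy":0,"dz":0,"roll":0}]' 0.037 40
python3 -m creep '[{"dx":-0.015,"dy":-0.042,"dz":0,"roll":0},{"dx":-0.015,"dy":-0.042,"dz":0,"roll":0},{"dx":-0.015,"dy":-0.042,"dz":0,"roll":0},{"dx":-0.015,"dy":-0.042,"dz":0,"roll":0},{"dx":-0.0124,"dy":-0.042,"dz":0,"roll":0},{"dx":0,"dy":0,"dz":-0.02,"roll":0},{"dx":0,"dy":0,"dz":-0.02,"roll":0},{"dx":0,"dy":0,"dz":0,"roll":0}]' 0.06 40
```

```text
time: 23.35
eef_pos: [0.527, 0.2243, 0.0223]
orientation: [-0.042, 0.999, 0.0, 0.0]
wrist_force: [0.2, -0.3, -1.1]
opening: 0.0263
gripper_force: 40.0
time: 24.35
eef_pos: [0.5291, 0.2252, 0.0956]
orientation: [-0.042, 0.999, 0.001, 0.003]
wrist_force: [-1.1, -0.2, 0.1]
opening: 0.0372
gripper_force: 0.0
time: 25.35
eef_pos: [0.4531, 0.0141, 0.0511]
orientation: [-0.042, 0.999, 0.0, -0.002]
wrist_force: [0.2, -0.1, 0.5]
opening: 0.0603
gripper_force: 0.0
```

```bash
python3 -m creep '[{"dx":0,"dy":0,"dz":-0.015,"roll":0},{"dx":0,"dy":0,"dz":-0.012,"roll":0},{"dx":0,"dy":0,"dz":-0.008,"roll":0},{"dx":0,"dy":0,"dz":-0.006,"roll":0},{"dx":0,"dy":0,"dz":0,"roll":0},{"dx":0,"dy":0,"dz":0,"roll":0},{"dx":0,"dy":0,"dz":0,"roll":0},{"dx":0,"dy":0,"dz":0,"roll":0}]'
python3 -m creep '[{"dx":0,"dy":0,"dz":0,"roll":0},{"dx":0,"dy":0,"dz":0,"roll":0},{"dx":0,"dy":0,"dz":0,"roll":0},{"dx":0,"dy":0,"dz":0,"roll":0},{"dx":0,"dy":0,"dz":0,"roll":0},{"dx":0,"dy":0,"dz":0,"roll":0},{"dx":0,"dy":0,"dz":0,"roll":0},{"dx":0,"dy":0,"dz":0,"roll":0}]' 0.015 40
```

```text
time: 26.35
eef_pos: [0.4547, 0.0143, 0.0114]
orientation: [-0.042, 0.999, -0.0, 0.0]
wrist_force: [0.5, 0.0, 0.7]
opening: 0.0602
gripper_force: 0.0
time: 27.35
eef_pos: [0.4545, 0.0143, 0.0112]
orientation: [-0.042, 0.999, 0.0, 0.0]
wrist_force: [-0.1, 1.1, 0.6]
opening: 0.0269
gripper_force: 40.0
```

```bash
python3 -m creep '[{"dx":0,"dy":0,"dz":0.03,"roll":0},{"dx":0,"dy":0,"dz":0.03,"roll":0},{"dx":0,"dy":0.03,"dz":0.02,"roll":0},{"dx":0.01,"dy":0.05,"dz":0,"roll":0},{"dx":0.01,"dy":0.05,"dz":0,"roll":0},{"dx":0.01,"dy":0.05,"dz":0,"roll":0},{"dx":0.01,"dy":0.05,"dz":0,"roll":0},{"dx":0.01,"dy":0.05,"dz":0,"roll":0}]'
python3 -m creep '[{"dx":0.0076,"dy":0.05,"dz":0,"roll":0},{"dx":0,"dy":0.0481,"dz":0,"roll":0},{"dx":0,"dy":0,"dz":0,"roll":0},{"dx":0,"dy":0,"dz":-0.02,"roll":0},{"dx":0,"dy":0,"dz":-0.01,"roll":0},{"dx":0,"dy":0,"dz":0,"roll":0},{"dx":0,"dy":0,"dz":0,"roll":0},{"dx":0,"dy":0,"dz":0,"roll":0}]'
python3 -c "
from h import *
cv2.imwrite('pics/s5.png',cv2.resize(env.snapshot('side')[190:310,230:370,::-1],None,fx=5,fy=5))"
```

```text
time: 28.35
eef_pos: [0.5045, 0.2959, 0.091]
orientation: [-0.042, 0.999, -0.0, -0.0]
wrist_force: [0.8, -0.7, -1.6]
opening: 0.027
gripper_force: 40.0
time: 29.35
eef_pos: [0.5126, 0.3924, 0.0617]
orientation: [-0.042, 0.999, 0.0, 0.0]
wrist_force: [-0.1, 0.6, -1.1]
opening: 0.0269
gripper_force: 40.0
```

View pics/s5.png

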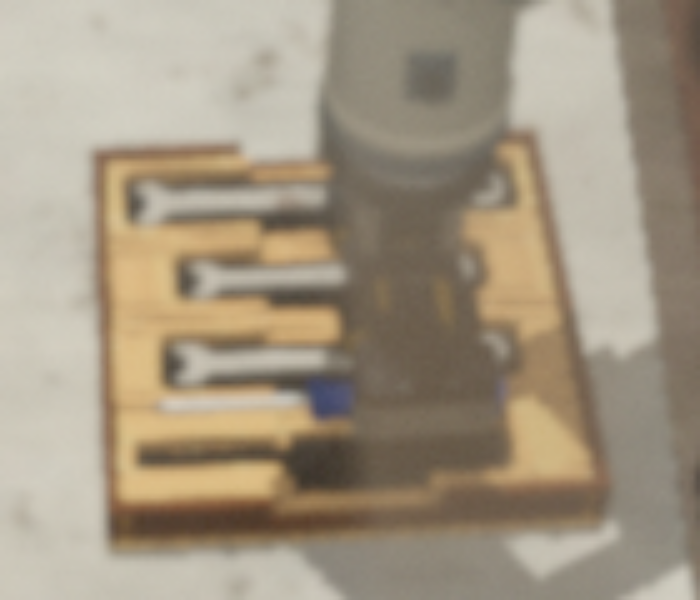

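The three spanners lie in their recesses. The screwdriver is level over its slot, with its tip at (160,406), its handle front edge at (308,395) and the groove below at (137-285, 452). I'll check the tip numerically.

```bash
python3 - <<'E'
from h import *
C=lambda u,v:(230+(u+.5)/5-.5,190+(v+.5)/5-.5)
print(cast('side',[C(160,406),C(300,403),C(308,395)],.067).round(4))
print('groove',cast('side',[C(137,444),C(137,466),C(280,460)],.032).round(4))
E
```

```text
[[0.6223 0.4036 0.067 ]
 [0.5541 0.3999 0.067 ]
 [0.5501 0.3949 0.067 ]]
groove [[0.6342 0.4012 0.032 ]
 [0.6336 0.4146 0.032 ]
 [0.5629 0.4089 0.032 ]]
```

```bash
python3 -m creep '[{"dx":0.002,"dy":0.001,"dz":-0.01,"roll":0},{"dx":0,"dy":0,"dz":-0.01,"roll":0},{"dx":0,"dy":0,"dz":-0.008,"roll":0},{"dx":0,"dy":0,"dz":-0.006,"roll":0},{"dx":0,"dy":0,"dz":-0.0035,"roll":0},{"dx":0,"dy":0,"dz":0,"roll":0},{"dx":0,"dy":0,"dz":0,"roll":0},{"dx":0,"dy":0,"dz":0,"roll":0}]'
```

```text
time: 30.4
eef_pos: [0.5142, 0.3935, 0.0238]
orientation: [-0.042, 0.999, 0.0, 0.0]
wrist_force: [0.2, -0.3, -0.7]
opening: 0.0268
gripper_force: 40.0
```

No contact force on the way down. I'll release, lift, back off and look.

```bash
python3 -m creep '[{"dx":0,"dy":0,"dz":0,"roll":0},{"dx":0,"dy":0,"dz":0,"roll":0},{"dx":0,"dy":0,"dz":0,"roll":0},{"dx":0,"dy":0,"dz":0,"roll":0},{"dx":0,"dy":0,"dz":0.01,"roll":0},{"dx":0,"dy":0,"dz":0.03,"roll":0},{"dx":0,"dy":0,"dz":0.05,"roll":0},{"dx":0,"dy":0,"dz":0.05,"roll":0}]' 0.037 40
python3 -m creep '[{"dx":-0.03,"dy":0.03,"dz":0.02,"roll":0},{"dx":-0.03,"dy":0.03,"dz":0.02,"roll":0},{"dx":-0.03,"dy":0.03,"dz":0,"roll":0},{"dx":-0.03,"dy":0.03,"dz":0,"roll":0},{"dx":-0.03,"dy":0.03,"dz":0,"roll":0},{"dx":-0.03,"dy":0.03,"dz":0,"roll":0},{"dx":-0.03,"dy":0.03,"dz":0,"roll":0},{"dx":-0.03,"dy":0.03,"dz":0,"roll":0}]'
python3 -c "
from h import *
a=cv2.resize(env.snapshot('top')[175:300,115:235,::-1],None,fx=3.3,fy=3.3,interpolation=2)
b=cv2.resize(env.snapshot('side')[200:310,240:360,::-1],None,fx=3.3,fy=3.3,interpolation=2)
b=cv2.copyMakeBorder(b,0,len(a)-len(b),0,0,0)
cv2.imwrite('pics/f.png',np.hstack([a,b]))"
```

```text
time: 31.4
eef_pos: [0.514, 0.3933, 0.1657]
orientation: [-0.042, 0.999, -0.0, -0.0]
wrist_force: [0.7, -0.3, -0.5]
opening: 0.0369
gripper_force: 0.0
time: 32.4
eef_pos: [0.2731, 0.6344, 0.2046]
orientation: [-0.042, 0.999, 0.0, 0.0]
wrist_force: [-0.0, -0.5, -0.2]
opening: 0.0369
gripper_force: 0.0
```

View pics/f.png

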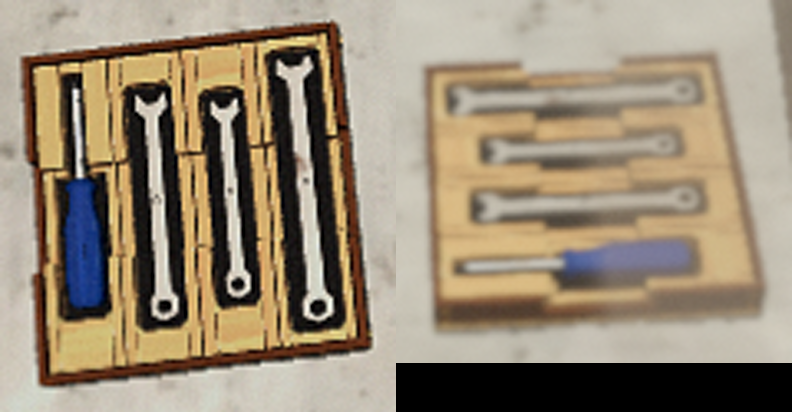

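Both views show all four tools inside their recesses with dark margin on every side. The screwdriver's handle (85,245) is in the bay and its blade (78,130) is in the groove. The arm is clear, so I'm handing in.

```bash
python3 -c "
from rig import env
print(env.close_job())"
```

```text
the job is handed in; nothing more can be done
None
```

I put all three spanners and the screwdriver in their own recesses in the tray, left the glue bottle and round case alone, and handed the job in at about 32 s of the 120 s allowed; the judge gave no verdict back.

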